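# Put the reagent bottles back in their own holders

## Task

The three white reagent bottles on the bench stand in one another's holders. Change them round so that each ends standing flat inside the holder of its own outline: the round bottle in the ring, the square bottle in the square frame, the oblong bottle in the oblong frame; the bare steel disc is free for parking a bottle on the way. Keep the bottles upright, set them down without dropping them, and leave the beaker, the petri dish and the slide box standing where they are.

Things in the scene. Friction and masses are not known exactly. Their poses are not given: they have to be found in the camera images.
- square_bottle: white plastic bottle, square body 44 x 44 mm and 72 mm tall, neck and round grey screw cap (30 mm across) bring it to 91 mm; 0.10 to 0.20 kg. Origin at the centre of its underside; z up, x and y square to its flat sides. Starts in the ring holder, at any turn up to 30 degrees
- round_bottle: white plastic bottle, round body 48 mm in diameter, straight side up to 70 mm, sloping shoulder, grey screw cap (30 mm across), 99 mm tall in all; 0.10 to 0.21 kg. Origin at the centre of its underside; z up. Starts in the oblong holder
- oblong_bottle: white plastic bottle, oblong body 56 mm (along its x) by 32 mm (along its y), 66 mm tall, with its grey screw cap (30 mm across) 85 mm; 0.08 to 0.17 kg. Origin at the centre of its underside; z up. Starts in the square holder, its sides roughly parallel to the frame's
- ring_holder: fixed grey plastic holder, round: inside diameter 72 mm, outside 80 mm, floor 4 mm thick, rim 12 mm above the bench (8 mm above the floor). Place of the round bottle. Origin at the centre of its underside on the bench
- square_holder: fixed grey plastic holder, square: inside 64 x 64 mm, outside 72 x 72 mm, floor 4 mm thick, rim 12 mm above the bench (8 mm above the floor). Place of the square bottle, which fits only with its sides turned roughly parallel to the frame's. Origin at the centre of its underside; x and y square to the frame's sides
- oblong_holder: fixed grey plastic holder, oblong: inside 76 mm (along its x) by 52 mm (along its y), outside 84 x 60 mm, floor 4 mm thick, rim 12 mm above the bench (8 mm above the floor). Place of the oblong bottle, long side along the long side. Origin at the centre of its underside
- parking_disc: fixed bare disc of steel, flat, 96 mm in diameter, 4 mm thick, no rim, empty: the free spot. Origin at the centre of its underside on the bench
- beaker: loose glass beaker, open, 48 mm across the rim, 55 mm tall, not to be moved. Origin at the centre of its underside
- dish: loose petri dish of clear plastic with a yellowish filling, 62 mm in diameter, 17 mm tall, not to be moved. Origin at the centre of its underside
- slide_box: loose blue plastic box for slides, 60 x 36 mm, 35 mm tall, long side along its x, not to be moved. Origin at the centre of its underside
Things that resemble listed ones, but are neither listed nor needed, are in the scene too. What is shaped like the round_bottle but blue, pink or purple is not meant.

How it is judged:
By the outcome, as a careful person would: the job done as asked, in the order asked, and still so for the second after the job is handed in, with the robot touching nothing.
It also fails if it takes over 112 s, if anything falls off the work surface, if the arm or the gripper's body presses on something with over 40 N, if the wrist force passes 120 N, or if a joint passes its speed limit or range.

## Robot

A 6-joint arm with a two-finger parallel gripper is mounted at the origin on the work surface. World frame = base frame: x ahead of the robot, y to its left, z up, the work surface at z = 0. Lengths are in mm, angles in rad, forces in N, time in s.
With the tool pointing down it reaches from about 350 to 975 mm from the base axis. Payload 7.1 kg.
Tool frame: the origin (TCP) lies on the front face of the gripper's body, between the roots of the fingers; the fingertips stand 80 mm ahead of it and the grasp point (between the pads) lies 61 mm ahead of it (env.tips_ahead is the distance from the TCP to the fingertips, in mm); z points along the fingers, y is the line along which they close (so a half turn about z gives the same grasp; the last joint's range is limited). The gripper opens to 88 mm and grips with 3 to 60 N. Pads are 20 mm wide; open, the fingers measure 115 mm over their backs; the gripper's body (75 mm by 178 mm) begins 61 mm behind the grasp point.
Start: joints at [1.149, 0.423, 1.63, -0, 1.089, -0.019], TCP at [244.965, 574.976, 302.675] pointing down, gripper open.
Joint ranges: [-3, 3], [-0.9, 2.11], [0.09, 2.58], [-1.31, 4.45], [0.11, 2.69], [-2.54, 2.54]. Speed limits (rad/s): [2.39, 2.39, 3.01, 3.14, 3.14, 3.14].

## Interface

Orientations are given as a unit quaternion [x, y, z, w].
In Python, from station import env, set_gripper, viewer, workorder gives the robot as it stands. Calls block until the motion is done:
- env.reach(position, orientation): joint-space move of the TCP to a pose.
- env.move_l(position, rot=None, rate=150, f_stop=None): straight line of the TCP; rot=None keeps the orientation; rate is the mean speed in mm/s. With f_stop (N) it stops when the force on the tool has changed by that much, and returns True; else False.
- env.move_joints(angles): joint-space move.
- set_gripper(opening): finger opening in mm; the grip force is fixed at half the most; returns when the fingers have stopped.
- env.hold(seconds).
- env.ik(position, orientation): joint angles nearest the present ones, or None.
- env.read_state(): the state.
- viewer.camera(name): name is "scene" or "side" or "wrist"; returns the picture (384x512x3 uint8, blue, green, red); there is no depth.
- viewer.camera_params(name): a dict with "fx", "fy", "cx", "cy" (pixels), "dist" ([k1, k2, p1, p2, k3] as OpenCV has them; the pictures are not rectified), "pose" (4x4, takes a point from camera to world coordinates); the wrist camera has in their place "tool_from_camera" (4x4, takes a point from camera to tool coordinates, whose origin is the TCP and whose axes are the flange's). Camera axes: x right, y up, looking along -z (the intrinsics and any distortion apply to the point x, -y, -z); pixel columns grow to the right and rows downward; lengths in mm; the calibration is good to about 2 mm. A picture is of the moment at which its call begins: read the wrist's pose just before it. camera_params takes no time and is no camera call.
A pose or a line that the arm cannot do raises env.IKError and nothing moves.
- workorder.sign_off(): hands the job in; it is judged then, once.
The state is a dict: "time_s": time; "qpos": joint angles; "dq": joint speeds; "tau": joint torques, N m; "tool_pos": TCP position; "orientation": TCP orientation; "force": force on the tool from outside, world axes, zero at the start; "wrist_torque": the same for the moment, N m; "width": finger opening in mm; "grip_force": force on a finger pad.
Only numpy, scipy, OpenCV 4.12 (cv2) and the standard library are available. Lean on these libraries where they do the work, as an engineer would, in place of code of your own. Each camera call takes 0.05 s, during which the arm holds its last target. There are 200 camera calls.

## Working session

There is one attempt and no reset: what is moved stays moved. The work goes in short steps, each a Python script; the robot and the scene stay as the last script left them, time stands still between calls to the robot, and variables do not carry over. Pictures are saved under pics/ and viewed, at most 14 in all, crops included, and the job is handed in when it is done.

```bash
ls; mkdir -p pics
python3 - <<'E'
from station import env,set_gripper,viewer,workorder
import cv2
for n in("scene","side","wrist"):
    im=viewer.camera(n); cv2.imwrite(f"pics/{n}0.png",im)
    p=viewer.camera_params(n); print(n,p)
s=env.read_state(); print(s)
E
```

```text
pics
scene {'fx': 458.5841591363256, 'fy': 458.5841591363256, 'cx': 256.8077962690078, 'cy': 189.7729605362696, 'dist': array([-0.01011935,  0.        ,  0.        ,  0.        ,  0.        ]), 'pose': array([[-8.64060685e-01, -3.03586341e-01,  4.01540118e-01,
         9.02806849e+02],
       [ 5.02778690e-01, -4.81248699e-01,  7.18062169e-01,
         6.40265785e+02],
       [-2.47532068e-02,  8.22335104e-01,  5.68464824e-01,
         5.54620708e+02],
       [ 0.00000000e+00,  0.00000000e+00,  0.00000000e+00,
         1.00000000e+00]])}
side {'fx': 371.9634333801791, 'fy': 371.9634333801791, 'cx': 250.63162706179475, 'cy': 189.06899829917302, 'dist': array([-0.02501744,  0.        ,  0.        ,  0.        ,  0.        ]), 'pose': array([[-9.98179896e-01,  3.07475419e-02, -5.18795107e-02,
         4.75347688e+02],
       [-6.02278095e-02, -5.52240251e-01,  8.31506655e-01,
         6.57779153e+02],
       [-3.08316833e-03,  8.33117815e-01,  5.53086973e-01,
         4.75673090e+02],
       [ 0.00000000e+00,  0.00000000e+00,  0.00000000e+00,
         1.00000000e+00]])}
wrist {'fx': 273
[... 549 characters left out ...]
15, 'qpos': array([ 1.14899164e+00,  4.23637207e-01,  1.63048328e+00, -1.80978175e-05,
        1.08857543e+00, -1.90029603e-02]), 'dq': array([-2.56251832e-04, -2.24233821e-03, -3.08916307e-03,  1.12955459e-03,
       -1.13804682e-03,  9.80007367e-06]), 'tau': array([-3.82088729e-04, -5.44980848e+01, -2.73918951e+01,  6.44223159e-02,
        2.04083032e-02, -9.41932808e-05]), 'tool_pos': array([244.84848949, 574.69427712, 302.11000489]), 'orientation': array([ 2.00037930e-01,  9.79787999e-01, -5.40041199e-04, -1.12779300e-04]), 'force': array([-0.02949353,  0.10256584,  0.4018679 ]), 'wrist_torque': array([ 0.01828487,  0.01476338, -0.06828227]), 'grip_force': 0.0, 'width': 87.9584679172572}
```

View pics/scene0.png

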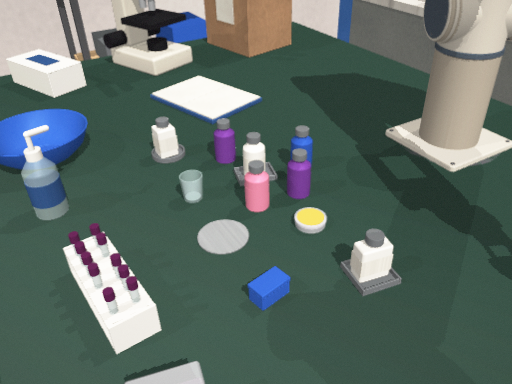

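View pics/side0.png

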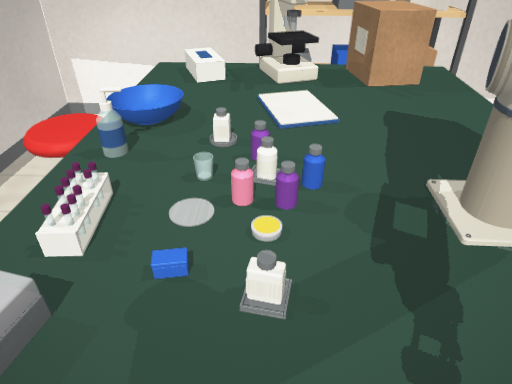

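Scene (512x384): white squarish bottle in the ring at (165,140), white round bottle in a frame at (254,160) between pink (257,188), purple (224,143) and (299,175), and blue (302,150). White oblong bottle in the square frame at (371,262), disc (223,236), beaker (191,186), dish (311,219), box (269,287). The blue, pink and purple bottles are lookalikes, so the round bottle is the white one at (254,155).

```bash
cat > h.py <<'E'
from station import env,set_gripper,viewer,workorder
import cv2, numpy as np
from scipy.spatial.transform import Rotation as R
def pose(name,st=None):
    p=viewer.camera_params(name)
    if name!="wrist": return p,p["pose"]
    T=np.eye(4);T[:3,:3]=R.from_quat(st["orientation"]).as_matrix();T[:3,3]=st["tool_pos"]
    return p,T@p["tool_from_camera"]
def cast(name,pix,z,st=None,Tp=None):
    p,T=Tp or pose(name,st)
    K=np.array([[p["fx"],0,p["cx"]],[0,p["fy"],p["cy"]],[0,0,1]])
    u=cv2.undistortPoints(np.array(pix,float).reshape(-1,1,2),K,p["dist"])[:,0]
    d=np.c_[u[:,0],-u[:,1],-np.ones(len(u))]@T[:3,:3].T
    o=T[:3,3]; return o[:2]+d[:,:2]*((z-o[2])/d[:,2])[:,None]
def quat(yaw):  # tool down; tool y (closing line) at world angle yaw
    x=np.array([np.sin(yaw),-np.cos(yaw),0]);y=np.array([np.cos(yaw),np.sin(yaw),0])
    x=np.cross(y,[0,0,-1.]); return R.from_matrix(np.c_[x,y,[0,0,-1.]]).as_quat()
def rd(a): return np.round(a,1).tolist()
E
python3 - <<'E'
from h import *
S={'sq':((162,122),95),'rd':((253,138),103),'ob':((375,237),89),'pink':((257,167),99),'pur1':((224,125),99),'pur2':((299,155),99),'blue':((302,132),99),'disc':((223,236),4),'beak':((191,174),55),'dish':((311,217),17),'box':((269,281),35)}
D={'sq':((221,112),95),'rd':((267,142),103),'ob':((266,260),89),'pink':((242,164),99),'pur1':((260,126),99),'pur2':((288,168),99),'blue':((315,150),99),'disc':((192,211),4),'beak':((204,157),55),'dish':((266,226),17),'box':((170,256),35)}
for k in S: print(k,rd(cast('scene',[S[k][0]],S[k][1])[0]),rd(cast('side',[D[k][0]],D[k][1])[0]))
s=env.read_state();R0=R.from_quat(s['orientation']).as_matrix();print(R0.round(2),quat(np.arctan2(R0[1,1],R0[0,1])))
E
```

```text
sq [624.3, -289.1] [613.5, -285.1]
rd [495.6, -97.5] [485.2, -94.7]
ob [484.1, 259.9] [477.9, 262.2]
pink [542.7, -0.2] [533.8, 0.2]
pur1 [515.9, -191.1] [504.6, -189.9]
pur2 [451.0, 5.5] [440.6, 11.2]
blue [390.9, -70.7] [380.1, -69.7]
disc [642.4, 41.3] [638.0, 39.0]
beak [634.7, -110.9] [632.6, -104.8]
dish [481.8, 94.1] [480.8, 95.8]
box [644.6, 208.5] [640.4, 206.9]
[[-0.92  0.39 -0.  ]
 [ 0.39  0.92 -0.  ]
 [ 0.   -0.   -1.  ]] [0.20003796 0.97978815 0.         0.        ]
```

```bash
cat >> h.py <<'E'
import pickle
def look(tag,xy,z=300,yaw=None):
    yaw=np.arctan2(xy[1],xy[0]) if yaw is None else yaw
    q=quat(yaw);x=R.from_quat(q).as_matrix()[:,0]
    env.reach([xy[0]-68*x[0],xy[1]-68*x[1],z],q)
    env.hold(.15)
    st=env.read_state();im=viewer.camera("wrist")
    cv2.imwrite(f"pics/{tag}.png",im);pickle.dump(st,open(f"pics/{tag}.pkl","wb"))
    return im,st
E
python3 - <<'E'
from h import *
a=[look(t,xy)[0] for t,xy in (('w_ob',(481,261)),('w_disc',(640,40)),('w_rd',(490,-96)),('w_sq',(618,-287)))]
cv2.imwrite('pics/m1.png',cv2.resize(np.vstack([np.hstack(a[:2]),np.hstack(a[2:])]),(800,600),interpolation=cv2.INTER_AREA))
print(env.read_state()['time_s'])
E
```

```text
5.4083
```

View pics/m1.png

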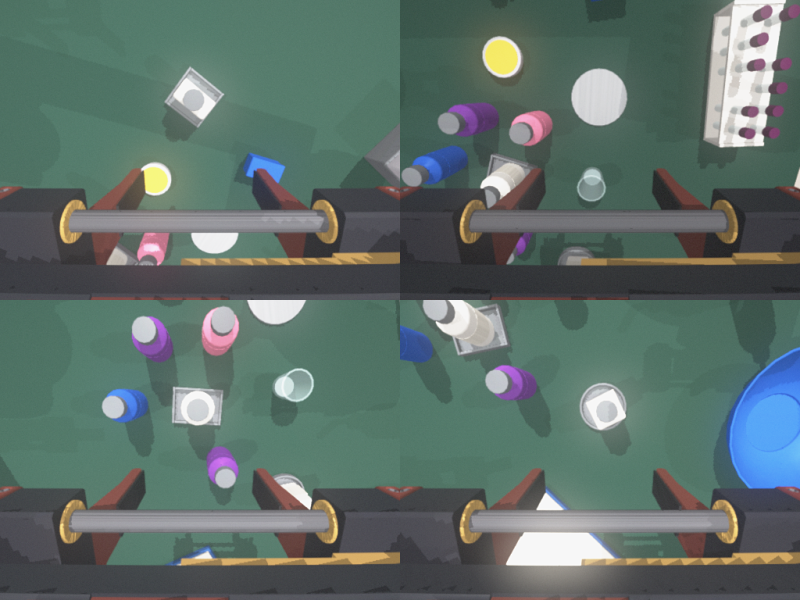

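Run:
```python
from h import *
out=[]
for t,c in (('w_ob',(248,124)),('w_disc',(255,124)),('w_rd',(253,137)),('w_sq',(260,137))):
    im=cv2.imread(f'pics/{t}.png');hsv=cv2.cvtColor(im,cv2.COLOR_BGR2HSV)
    x0,y0=c[0]-50,c[1]-50
    cr=im[y0:y0+100,x0:x0+100];h=hsv[y0:y0+100,x0:x0+100]
    print(t,'bench',h[5,5],h[95,5],'row',[ (int(a[1]),int(a[2])) for a in h[50,10:90:4]])
    m1=((h[...,1]<60)&(h[...,2]>100)).astype(np.uint8)*255
    m2=((h[...,1]<60)&(h[...,2]>225)).astype(np.uint8)*255
    out.append(np.vstack([cv2.resize(cr,(200,200),interpolation=cv2.INTER_CUBIC)]+[cv2.cvtColor(cv2.resize(m,(200,200)),cv2.COLOR_GRAY2BGR) for m in (m1,m2)]))
cv2.imwrite('pics/m2.png',np.hstack(out))
```

```text
w_ob bench [ 77  71 125] [ 76  66 120] row [(60, 124), (60, 123), (8, 194), (12, 186), (4, 244), (0, 247), (0, 248), (9, 194), (9, 202), (10, 200), (8, 199), (11, 205), (9, 204), (9, 208), (0, 248), (0, 217), (9, 194), (9, 189), (12, 191), (35, 138)]
w_disc bench [80 62 99] [74 52 93] row [(66, 100), (11, 158), (1, 216), (6, 220), (2, 213), (2, 214), (2, 218), (5, 214), (3, 219), (4, 218), (4, 217), (4, 218), (3, 219), (2, 219), (4, 215), (2, 215), (2, 218), (5, 205), (7, 195), (54, 100)]
w_rd bench [83 67 99] [ 78  76 127] row [(61, 130), (63, 133), (16, 192), (7, 172), (10, 208), (0, 248), (0, 248), (8, 217), (6, 217), (9, 215), (6, 217), (6, 217), (7, 218), (11, 216), (0, 247), (0, 248), (9, 194), (7, 174), (52, 128), (57, 126)]
w_sq bench [ 77  71 126] [ 78  73 125] row [(62, 127), (57, 134), (58, 131), (13, 178), (8, 198), (4, 241), (0, 247), (0, 247), (5, 215), (6, 216), (6, 216), (7, 216), (8, 202), (9, 203), (6, 204), (0, 247), (4, 218), (11, 192), (49, 134), (52, 137)]
```

View pics/m2.png

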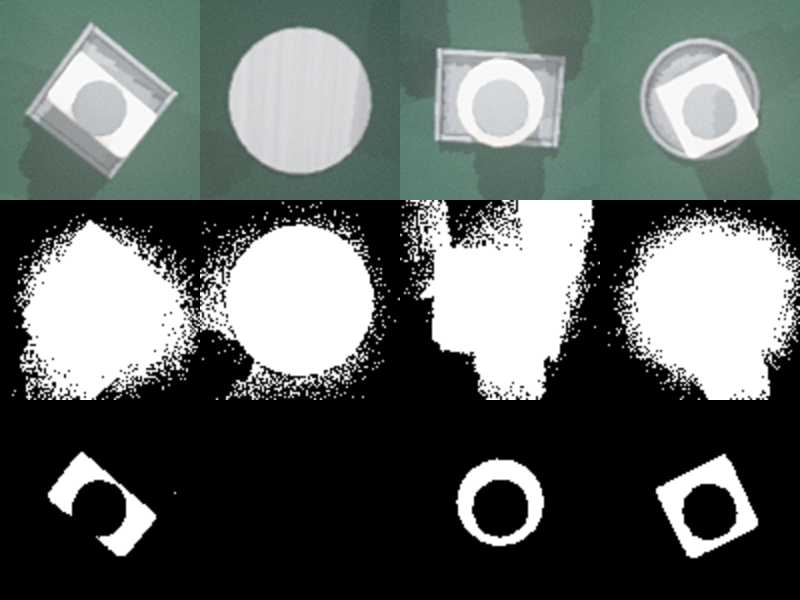

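```bash
cat >> h.py <<'E'
def biggest(mask,c):
    n,l,s,ce=cv2.connectedComponentsWithStats(mask.astype(np.uint8))
    ok=[i for i in range(1,n) if s[i,4]>200 and np.hypot(*(ce[i]-c))<35]
    i=max(ok,key=lambda i:s[i,4]); c,_=cv2.findContours((l==i).astype(np.uint8),0,cv2.CHAIN_APPROX_NONE)
    return max(c,key=len)[:,0]
def rect(xy):
    (c,(w,h),a)=cv2.minAreaRect(xy.astype(np.float32))
    if w<h:w,h,a=h,w,a+90
    return rd(c),rd([w,h]),round((a+90)%180-90,1)  # long-side angle, deg
def masks(t,c):
    im=cv2.imread(f'pics/{t}.png');st=pickle.load(open(f'pics/{t}.pkl','rb'))
    h=cv2.cvtColor(im,cv2.COLOR_BGR2HSV);w=(h[...,1]<30)&(h[...,2]>225)
    return h,w,(h[...,1]<30)&(h[...,2]>105),st
E
python3 - <<'E'
from h import *
for t,c,zt,zh in (('w_ob',(248,124),70,12),('w_disc',(255,124),None,4),('w_rd',(253,137),74,12),('w_sq',(260,137),76,12)):
    h,w,g,st=masks(t,c); Tp=pose('wrist',st)
    p=cast('wrist',biggest(g,c),zh,Tp=Tp)
    if zt is not None:
        g2=g&~cv2.dilate(w.astype(np.uint8),np.ones((3,3))).astype(bool)
        print(t,'holder w/o white',rect(cast('wrist',biggest(g2,c),zh,Tp=Tp)))
        b=cast('wrist',biggest(w,c),zt,Tp=Tp); print('  body',rect(b),'circ',rd(np.r_[cv2.minEnclosingCircle(b.astype(np.float32))[0],cv2.minEnclosingCircle(b.astype(np.float32))[1]]))
    print(t,'holder',rect(p),'circ',cv2.minEnclosingCircle(p.astype(np.float32)))
E
```

```text
w_ob holder w/o white ([476.7, 252.9], [73.2, 72.7], 81.0)
  body ([478.7, 253.7], [55.2, 31.5], -10.7) circ [478.7, 254.0, 30.2]
w_ob holder ([476.7, 252.9], [73.2, 72.7], 81.0) circ ((476.99755859375, 253.33810424804688), 50.264259338378906)
w_disc holder ([640.9, 36.0], [96.7, 95.7], -86.3) circ ((640.8778686523438, 35.90976333618164), 48.626373291015625)
w_rd holder w/o white ([485.4, -114.4], [85.3, 60.9], -14.2)
  body ([486.9, -113.3], [47.3, 46.7], -56.3) circ [486.7, -113.5, 24.0]
w_rd holder ([485.2, -115.1], [85.3, 62.4], -14.2) circ ((485.1321105957031, -113.97027587890625), 50.97993087768555)
w_sq holder w/o white ([614.8, -301.6], [79.6, 68.0], 8.0)
  body ([618.6, -308.8], [43.8, 43.8], -88.5) circ [618.6, -308.4, 29.3]
w_sq holder ([615.5, -307.7], [80.0, 78.8], 67.0) circ ((616.4326782226562, -308.6807861328125), 41.47289276123047)
```

```bash
cat >> h.py <<'E'
def proj(name,P,st=None):
    p,T=pose(name,st);c=(np.array(P,float)-T[:3,3])@T[:3,:3]
    K=np.array([[p["fx"],0,p["cx"]],[0,p["fy"],p["cy"]],[0,0,1]])
    return cv2.projectPoints(np.c_[c[:,0],-c[:,1],-c[:,2]],np.zeros(3),np.zeros(3),K,p["dist"])[0][:,0]
E
python3 - <<'E'
from h import *
P=[(478.7,253.7,4),(478.7,253.7,89),(486.8,-113.4,4),(486.8,-113.4,103),(618.6,-308.8,4),(618.6,-308.8,95),(641,36,4)]
o=[]
for n in('scene','side'):
    im=cv2.imread(f'pics/{n}0.png');b=cv2.resize(im,None,fx=3,fy=3,interpolation=cv2.INTER_CUBIC)
    for u in proj(n,P): cv2.drawMarker(b,tuple(int(v) for v in u*3+1),(0,0,255),0,12,2)
    q=proj(n,P);o.append(np.hstack([b[int(3*v[1])-100:int(3*v[1])+190,int(3*v[0])-100:int(3*v[0])+100] for v in (q[1],q[3],q[5])]))
cv2.imwrite('pics/m3.png',np.vstack(o))
E
```

```text
(no output)
```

View pics/m3.png

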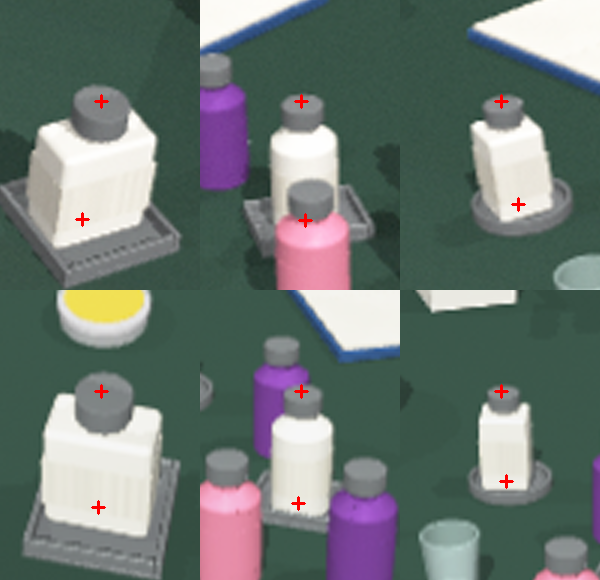

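The wrist measurements reproject onto the caps and bases of all three bottles in both fixed views (crosses within about 1 px), and every size matches. The centre crops confirm that the white round bottle stands in the oblong frame. I'll park the square bottle first.

```bash
cat >> h.py <<'E'
UP=235
def pick(xy,yawdeg,gz,w0=88):
    q=quat(np.radians(yawdeg)); set_gripper(w0)
    env.reach([*xy,UP],q); env.move_l([*xy,gz+75],rate=200); env.move_l([*xy,gz+61],rate=60)
    set_gripper(0); s=env.read_state(); print('width',round(s['width'],1),'grip',round(s['grip_force'],1))
    env.move_l([*xy,gz+61+20],rate=60); env.move_l([*xy,UP],rate=200)
    print('lifted width',round(env.read_state()['width'],1))
def place(xy,yawdeg,gz,open_to):
    q=quat(np.radians(yawdeg))
    env.move_l([*xy,UP],rot=q,rate=180); env.move_l([*xy,gz+61+12],rate=180); env.hold(.2)
    hit=env.move_l([*xy,gz+61-3],rate=20,f_stop=4)
    s=env.read_state(); print('hit',hit,'above nominal',round(s['tool_pos'][2]-gz-61,1),'F',rd(s['force']))
    set_gripper(open_to); env.move_l([*xy,gz+61+60],rate=120); env.move_l([*xy,UP],rate=250)
    print('t',env.read_state()['time_s'])
E
python3 - <<'E'
from h import *
_,st0=None,pickle.load(open('pics/w_rd.pkl','rb'))
s=1/.78125
for n,p in dict(pur2=(145,29),pink=(222,20),blue=(113,106),pur1=(225,178)).items(): print(n,rd(cast('wrist',[(p[0]*s,p[1]*s)],99,st0)[0]))
pick((618.6,-308.8),1.5,50)
place((641,36),1.5,50,88)
im,_=look('w_disc2',(641,36))
cv2.imwrite('pics/m4.png',np.hstack([im[:250,130:390],viewer.camera('side')[60:310,120:380]]))
E
```

```text
pur2 [443.5, -8.4]
pink [535.6, -16.5]
blue [379.9, -88.4]
pur1 [506.9, -215.1]
width 44.0 grip 30.0
lifted width 43.7
hit True above nominal -0.1 F [-0.4, -0.5, 3.6]
t 14.5917
```

View pics/m4.png

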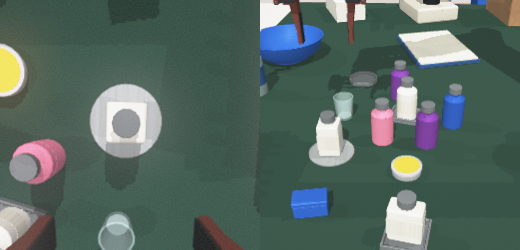

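The square bottle stands upright on the disc (right panel about (330,140)) and the ring is empty at (362,78). Next is round to ring, then oblong to its frame.

Run:
```python
from h import *
pick((486.8,-113.4),15,50)
place((615.7,-308),0,50,80)
a,_=look('w_ring2',(615,-308)); b,_=look('w_obl2',(485,-115))
g=masks('w_obl2',0); print('frame',rect(cast('wrist',biggest(g[2],(254,137)),12,g[3])))
cv2.imwrite('pics/m5.png',np.hstack([a[:270,130:390],b[:270,130:390],viewer.camera('side')[60:330,120:380]]))
```

```text
width 47.7 grip 30.0
lifted width 47.6
hit True above nominal 0.0 F [-0.2, 1.0, 5.4]
t 24.0083
frame ([485.0, -114.5], [84.8, 60.6], -14.5)
```

View pics/m5.png

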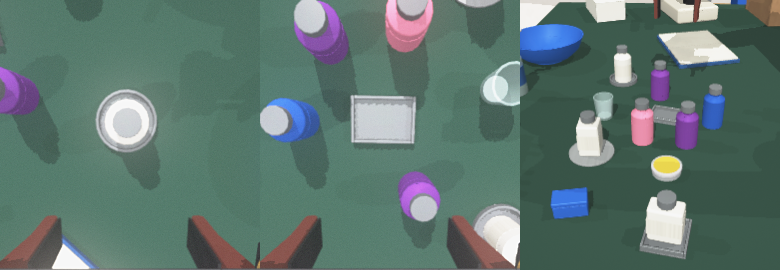

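The round bottle stands centred in the ring (left panel (126,120)), the oblong frame is empty at (383,120), and nothing else has moved. Now oblong, then square.

Run:
```python
from h import *
pick((478.7,253.7),79.3,48)
place((485,-114.5),75.5,48,56)
a,_=look('w_obl3',(485,-115)); b,_=look('w_sqh3',(477,253)); c,_=look('w_disc3',(641,36))
g=masks('w_sqh3',0); print('frame',rect(cast('wrist',biggest(g[2],(254,124)),12,g[3])))
g=masks('w_disc3',0); print('sq',rect(cast('wrist',biggest(g[1],(254,124)),76,g[3])))
g=masks('w_obl3',0); print('ob',rect(cast('wrist',biggest(g[1],(254,130)),70,g[3])))
cv2.imwrite('pics/m6.png',np.hstack([a[:270,130:390],b[:270,130:390],viewer.camera('side')[60:330,120:380]]))
```

```text
width 31.8 grip 30.0
lifted width 31.9
hit True above nominal -0.2 F [-0.4, -0.2, 5.4]
t 36.3917
frame ([476.6, 252.8], [72.6, 72.6], -9.1)
sq ([641.2, 36.1], [42.1, 41.6], 1.8)
ob ([484.9, -114.2], [55.4, 32.0], -13.3)
```

View pics/m6.png

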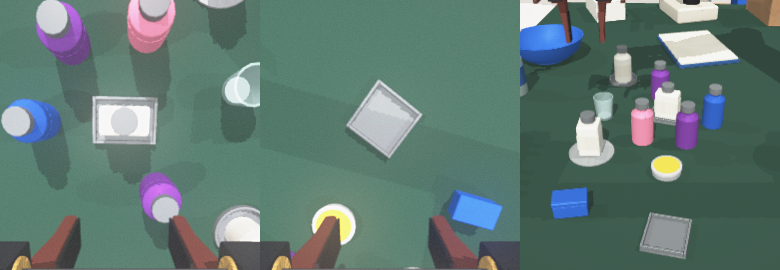

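The oblong bottle stands centred and aligned in its frame (left panel (125,120)), and the square frame is empty at (384,118). The square bottle goes there now.

Run:
```python
from h import *
pick((641.1,36.1),1.8,50)
place((476.6,252.8),-9.1,50,80)
b,_=look('w_sqh4',(477,253))
g=masks('w_sqh4',0); print('sq',rect(cast('wrist',biggest(g[1],(254,124)),76,g[3])))
env.hold(.5)
cv2.imwrite('pics/m7.png',np.hstack([b[:300,130:390],viewer.camera('side')[60:360]]))
print(env.read_state()['time_s'])
```

```text
width 44.2 grip 30.0
lifted width 44.1
hit True above nominal -0.1 F [-0.4, -0.5, 3.0]
t 49.8833
sq ([476.6, 252.5], [43.5, 43.0], -8.9)
51.4
```

View pics/m7.png

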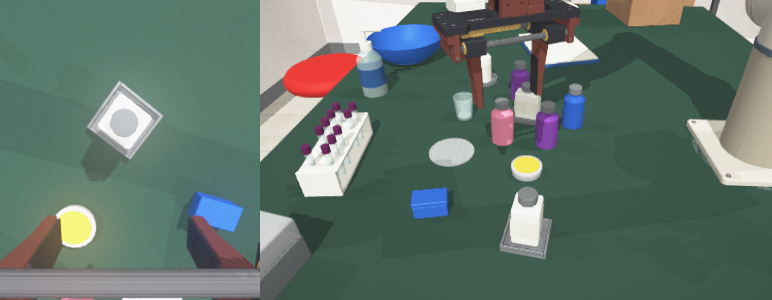

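The square bottle stands centred and aligned in its frame. The other two bottles are in theirs, the beaker, dish and box have not moved, and the gripper is clear above.

```bash
python3 -c "
from station import workorder
print(workorder.sign_off())"
```

```text
the job is handed in; nothing more can be done
None
```

The job is handed in at about 51 s: the round, square and oblong bottles each stand upright in their own holder, and the beaker, petri dish and slide box were not moved.

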